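# Load the empty jar under the filling head

### The arm

A 7-joint arm with a two-finger parallel gripper is mounted at the origin on the work surface. World frame = base frame: x ahead of the robot, y to its left, z up, the work surface at z = 0. Lengths are in m, angles in rad, forces in N, time in s.
With the tool pointing down it reaches from about 0.4 to 0.9 m from the base axis. Payload 5.5 kg.
Tool frame: the origin (TCP) lies midway between the tips of the shut fingers; the grasp point (between the pads) lies 19 mm behind it (manip.grip_depth is the distance from the TCP to the grasp point, in m); z points along the fingers, y is the line along which they close (so a half turn about z gives the same grasp; the last joint's range is limited). The gripper opens to 92 mm and grips with 3 to 60 N. Pads are 19 mm wide; open, the fingers measure 130 mm over their backs; the gripper's body (75 mm by 190 mm) begins 47 mm behind the grasp point.
Start: joints at [1.599, 0.501, -0.427, 1.55, 0.221, 1.138, -0.21], TCP at [0.151, -0.632, 0.227] pointing down, gripper open.
Joint ranges: [-2.88, 2.88], [-0.31, 2.03], [-1.54, 1.56], [0.2, 2.42], [-1.41, 4.55], [0.19, 2.02], [-2.57, 2.57]. Speed limits (rad/s): [2.57, 2.57, 3.14, 3.14, 3.14, 3.14, 3.14].

### API

Orientations are given as a unit quaternion [x, y, z, w].
In Python, from bench import manip, effector, viewer gives the robot as it stands. Calls block until the motion is done:
- manip.move_pose(position, orientation): joint-space move of the TCP to a pose.
- manip.servo_line(position, ori=None, vel=0.15): straight line of the TCP; ori=None keeps the orientation; vel is the mean speed in m/s.
- manip.movej(angles): joint-space move.
- effector.open_jaws() and effector.close(f_grip=None): open the fingers fully, or close them until they stop; f_grip is the grip in N (None keeps the last).
- manip.sleep(seconds).
- manip.solve_ik(position, orientation): joint angles nearest the present ones, or None.
- viewer.get_image(name): name is "scene" or "top" or "wrist"; returns the picture (480x640x3 uint8, red, green, blue); there is no depth.
- viewer.get_calibration(name): a dict with "vfov" (degrees; the focal length in pixels is half the picture's height over the tangent of half this angle, whatever the lens; pixels are square), "cx", "cy" (the principal point, pixels), "dist_coeffs" ([k1, k2, p1, p2, k3] as OpenCV has them; the pictures are not rectified), "eye" and "attitude" of the camera in the world. Camera axes: x right, y down, z forward; pixel columns grow to the right and rows downward; lengths in m; the calibration is good to about 2 mm. A picture is of the moment at which its call begins: read the wrist's pose just before it. get_calibration takes no time and is no camera call; for the wrist camera it gives the pose at the moment of the call.
A pose or a line that the arm cannot do raises manip.PlanningError and nothing moves.
- manip.hand_in(): hands the job in; it is judged then, once.
Readings, each from a call of its own:
- manip.current_clock(): time.
- manip.current_q(): joint angles.
- manip.current_joint_velocities(): joint speeds.
- manip.current_tau(): joint torques, N m.
- manip.current_tool_pos(): TCP position.
- manip.current_tcp_rot(): TCP orientation.
- manip.current_force(): force on the tool from outside, world axes, zero at the start.
- manip.current_wrist_torque(): the same for the moment, N m.
- manip.current_finger_gap(): finger opening in m.
- manip.current_gripper_force(): force on a finger pad.
Only numpy, scipy, OpenCV 4.12 (cv2) and the standard library are available. Lean on these libraries where they do the work, as an engineer would, in place of code of your own. Each camera call takes 0.05 s, during which the arm holds its last target. There are 200 camera calls.

### The job

Slide the carrier with the open, empty jar (blue grip) in between the guide rails and under the filling head, jar end first, until it is fully home against the rubber stop, and leave it there flat on the station's plate. Keep it upright, and leave the carrier with the white-capped, already filled jar (orange grip) where it stands.

Things in the scene. Friction and masses are not known exactly. Their poses are not given: they have to be found in the camera images.
- open_carrier: Loose carrier, 0.2-0.45 kg: sled 170 (x) x 70 (y) x 8 mm; open amber jar fixed on it at x=+45 mm (diameter 56, foot ring 64; rim 63 above the underside); upright blue grip post at x=-45 mm (36 along x, 20 across y, top 110 above the underside), to be pinched across y from above. Origin: centre of the underside; x from post to jar, z up. Starts flat on the table; centre of mass near x=-7 mm.
- capped_carrier: Bystander, to be left alone: a loose carrier of the same shape, size and axes, but its grip post is orange and its amber jar is closed with a white cap (diameter 60 mm, top 63 mm above the underside). It stands beside the other carrier; either may be the nearer to the robot.
- station: Fixed station. Origin: lane centre line at table height, below the nozzle; x along the lane, inwards; z up. Base plate 6 mm thick (x -255 to 55 mm). White rails 86 mm apart, tops at z=20 mm, straight from x=-200, flared mouth from -245. Rubber stop face at x=+40, top z=22. Carrier home: same axes, origin at x=-45 mm, its post in front of the head. Pump behind: x 65 to 265, 200 mm high.
- nozzle (a point): Tip of the nozzle (diameter 16 mm) under the grey filling head, 85 mm above the table, above the station's origin; the jar goes below it. In station axes the head spans the lane from x=-40 to +50 mm, underside at z=95, top at z=120 (thin pipe over it to z=150), on two legs 124 mm apart inside and 164 mm outside.

How it is judged:
By the outcome, as a careful person would: the job done as asked, in the order asked, and still so for the second after the job is handed in, with the robot touching nothing.
It also fails if it takes over 48 s, if anything falls off the work surface, if the arm or the gripper's body presses on something with over 40 N, if the wrist force passes 120 N, or if a joint passes its speed limit or range.

## Working session

There is one attempt and no reset: what is moved stays moved. The work goes in short steps, each a Python script; the robot and the scene stay as the last script left them, time stands still between calls to the robot, and variables do not carry over. Pictures are saved under pics/ and viewed, at most 10 in all, crops included, and the job is handed in when it is done.

```bash
mkdir -p pics; python3 - <<'E'
from bench import manip, effector, viewer
import cv2
for n in ("scene","top"):
    im=viewer.get_image(n); cv2.imwrite(f"pics/{n}0.png",im[:,:,::-1]); print(n,viewer.get_calibration(n))
print(viewer.get_calibration("wrist"),manip.current_tcp_rot(),manip.current_clock())
E
```

```text
scene {'vfov': 48.09563351413715, 'cx': 319.89484856031953, 'cy': 240.97880294135265, 'dist_coeffs': array([-0.08026625,  0.        ,  0.        ,  0.        ,  0.        ]), 'eye': array([ 1.10984895, -0.3325253 ,  0.74019465]), 'attitude': array([ 0.80758482,  0.45681174, -0.17963038, -0.32689866])}
top {'vfov': 45.91578403771984, 'cx': 318.9845238414187, 'cy': 243.9319774306897, 'dist_coeffs': array([-0.17895577,  0.        ,  0.        ,  0.        ,  0.        ]), 'eye': array([0.45838297, 0.0358661 , 1.12684997]), 'attitude': array([ 0.71466777, -0.6977547 ,  0.03382929, -0.03526946])}
{'vfov': 62.61112909142041, 'cx': 325.3546026702124, 'cy': 244.40745151791106, 'dist_coeffs': array([-0.08713547,  0.        ,  0.        ,  0.        ,  0.        ]), 'eye': array([ 0.220987  , -0.61621989,  0.3858219 ]), 'attitude': array([ 0.77851437, -0.61331956, -0.0833228 ,  0.10397984])} [ 9.93111714e-01  1.17168182e-01 -7.68542753e-05 -8.56898145e-04] 0.1
```

View pics/top0.png

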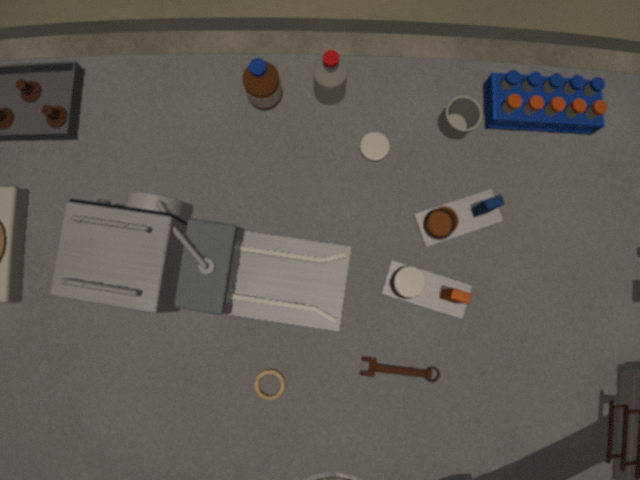

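View pics/scene0.png

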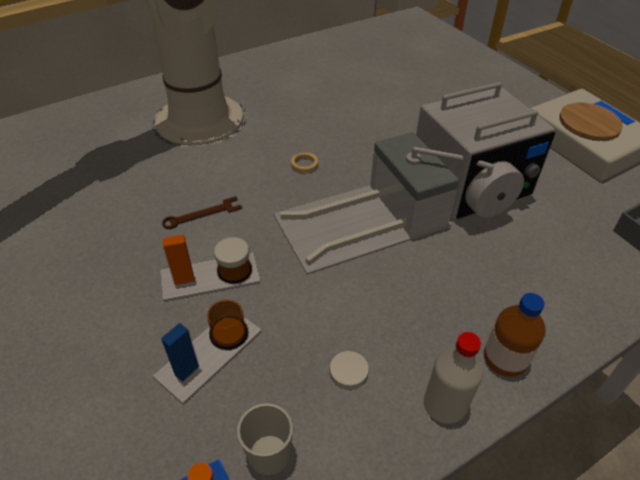

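The top view shows the open carrier at about (457,218) with its blue post at (487,205). The capped carrier is at about (427,290), and the lane opens to the right with its rails between (235,270) and (345,290). The scene view agrees.

```bash
cat > h.py <<'E'
import numpy as np, cv2
from scipy.spatial.transform import Rotation as R
from bench import manip, effector, viewer
def cast(cal,px,z):
    f=240/np.tan(np.radians(cal["vfov"]/2))
    K=np.array([[f,0,cal["cx"]],[0,f,cal["cy"]],[0,0,1]])
    u=cv2.undistortPoints(np.array(px,float).reshape(-1,1,2),K,cal["dist_coeffs"])[:,0]
    d=R.from_quat(cal["attitude"]).apply(np.c_[u,np.ones(len(u))])
    e=cal["eye"]; return (e+d*((z-e[2])/d[:,2])[:,None])[:,:2]
def blobs(mask,amin):
    cs,_=cv2.findContours(mask.astype(np.uint8),cv2.RETR_EXTERNAL,cv2.CHAIN_APPROX_NONE)
    return [c[:,0] for c in cs if cv2.contourArea(c)>amin]
def rect(p):
    (c,s,a)=cv2.minAreaRect((p*1000).astype(np.float32)); return np.array(c)/1000,s,a
E
python3 - <<'E'
from h import *
im=cv2.imread("pics/top0.png"); cal=viewer.get_calibration("top")
hsv=cv2.cvtColor(im,cv2.COLOR_BGR2HSV); v=hsv[...,2].astype(int); s=hsv[...,1]
print("vals table,sled,plate,rail",v[350,300],v[230,475],v[280,300],v[250,280])
H,S=hsv[...,0],hsv[...,1]
for nm,m,z in (("blue",(H>100)&(H<125)&(S>120)&(v>40),.11),("orange",(H<15)&(S>170)&(v>120),.11)):
    for c in blobs(m,40):
        if 400<c[:,0].mean()<520 and 180<c[:,1].mean()<330: print(nm,c.mean(0),rect(cast(cal,c,z)))
for t in (120,130,140):
    for c in blobs(v>t,800):
        m=c.mean(0)
        if m[0]>230 and 180<m[1]<330: print(t,m,c.min(0),c.max(0),rect(cast(cal,c,.008)))
def col(x): return [(y,v[y,x]) for y in list(range(238,262))+list(range(290,325))]
print(col(280)); print(v[280,225:355].tolist())
E
```

```text
vals table,sled,plate,rail 96 117 141 138
blue [488.54166667 205.01388889] (array([ 0.63924487, -0.27352167]), (17.64312171936035, 52.157230377197266), 24.84983253479004)
orange [460.02173913 295.58695652] (array([ 0.46979892, -0.21837247]), (32.670013427734375, 16.645654678344727), 72.85247802734375)
120 [436.75357143 292.66071429] [395 266] [471 317] (array([ 0.48032123, -0.1862525 ]), (155.68734741210938, 70.22103881835938), 73.96408081054688)
120 [290.8772846  281.01827676] [230 231] [350 330] (array([0.49490964, 0.09438113]), (218.4905548095703, 169.23550415039062), 82.97154998779297)
120 [471.76888889 212.86666667] [442 189] [502 239] (array([ 0.63691656, -0.26302368]), (69.609619140625, 122.81433868408203), 19.867324829101562)
130 [437.10583942 292.43430657] [395 267] [470 317] (array([ 0.48038821, -0.18587636]), (155.05917358398438, 68.60350036621094), 72.9004898071289)
130 [288.86040609 280.6142132 ] [232 232] [350 330] (array([0.49426581, 0.09441106]), (215.9495849609375, 167.16624450683594), 83.01823425292969)
130 [472.49295775 212.51643192] [444 190] [501 237] (array([ 0.
[... 1614 characters left out ...]
322, np.int64(120)), (323, np.int64(103)), (324, np.int64(96))]
[86, 76, 54, 48, 65, 70, 75, 78, 75, 73, 81, 101, 130, 140, 135, 139, 140, 137, 139, 137, 138, 138, 142, 138, 138, 137, 137, 138, 139, 139, 141, 140, 141, 137, 140, 140, 140, 140, 139, 141, 143, 141, 143, 142, 141, 145, 145, 141, 144, 143, 145, 144, 144, 144, 144, 144, 144, 140, 146, 146, 144, 143, 143, 140, 146, 139, 143, 140, 141, 142, 141, 139, 141, 139, 140, 141, 139, 137, 143, 138, 143, 141, 140, 141, 141, 140, 138, 141, 143, 139, 141, 139, 138, 141, 138, 141, 141, 140, 143, 142, 142, 139, 141, 142, 146, 143, 142, 145, 142, 143, 144, 144, 143, 141, 142, 143, 143, 147, 144, 142, 137, 121, 108, 97, 101, 100, 99, 102, 99, 102]
```

```bash
cat >> h.py <<'E'
def down(psi):
    c,s=np.cos(psi),np.sin(psi)
    return R.from_matrix(np.array([[c,s,0],[s,-c,0],[0,0,-1]])).as_quat()
E
python3 - <<'E'
from h import *
im=cv2.imread("pics/top0.png"); cal=viewer.get_calibration("top")
v=cv2.cvtColor(im,cv2.COLOR_BGR2HSV)[...,2].astype(int)
L=[]
for y0,y1 in ((244,266),(290,316)):
    P=[]
    for x in range(245,308):
        w=v[y0:y1,x].astype(float); w=np.clip(w-148,0,None)
        if w.sum()>8: P.append((x,(w*np.arange(y0,y1)).sum()/w.sum()))
    W=cast(cal,P,.020); vx,vy,cx,cy=cv2.fitLine(W.astype(np.float32),cv2.DIST_HUBER,0,1e-3,1e-3).ravel()
    d=np.array([vx,vy])*np.sign(vy); L.append((d,np.array([cx,cy]))); print(len(P),d,np.degrees(np.arctan2(d[1],d[0])),cx,cy,np.abs((W-[cx,cy])@[-d[1],d[0]]).mean())
d=L[0][0]+L[1][0]; d/=np.linalg.norm(d); n=np.array([-d[1],d[0]])
offs=[l[1]@n for l in L]; print("sep",offs[0]-offs[1])
E_=[]
for y in range(262,320,3):
    r=v[y,325:360]; 
    x=325+np.where(r>120)[0].max(); E_.append((x+.5,y))
ed=np.median(cast(cal,E_,.006)@d)
o=d*(ed+.255)+n*np.mean(offs); psi=np.arctan2(d[1],d[0])
print("station",o,np.degrees(psi))
post=np.array([.643,-.282]); a=np.radians(109.8)
np.savez("est.npz",o=o,psi=psi,post=post,a=a)
for fl in (0,np.pi):
    for nm,p,z,q in (("pre",post,.2,a),("grasp",post,.08,a),("lift",post,.13,a),("over",o+d*-.175,.13,psi),("home",o+d*-.09,.085,psi)):
        s=manip.solve_ik([*p,z],down(q+fl)); print(fl>0,nm,p.round(3),None if s is None else np.round(s,2))
E
```

```text
63 [0.1217807  0.99255705] 83.00511 0.5480115 0.13523346 0.00018973969071289315
63 [0.12400437 0.9922817 ] 82.87673 0.4472928 0.10675205 0.00022475065143740282
sep -0.09645507
station [0.51227476 0.23907764] 82.940926
False pre [ 0.643 -0.282] [ 0.95  0.78 -0.95  1.42  0.64  1.28  0.29]
False grasp [ 0.643 -0.282] [ 0.86  0.85 -0.77  1.5   0.64  1.06  0.29]
False lift [ 0.643 -0.282] [ 0.9   0.82 -0.85  1.47  0.65  1.15  0.28]
False over [0.491 0.065] [ 0.66  0.55 -1.06  2.    0.61  0.94 -0.84]
False home [0.501 0.15 ] [ 0.4   0.64 -0.95  1.97  0.68  0.89 -1.04]
True pre [ 0.643 -0.282] [ 0.58  0.6  -0.31  1.43  0.19  1.14 -2.56]
True grasp [ 0.643 -0.282] [ 0.53  0.72 -0.23  1.51  0.19  0.93 -2.55]
True lift [ 0.643 -0.282] [ 0.55  0.67 -0.26  1.49  0.19  1.01 -2.56]
True over [0.491 0.065] [ 0.79  0.73 -1.3   2.    0.81  1.08  2.13]
True home [0.501 0.15 ] [ 0.59  0.91 -1.3   1.96  1.    1.13  1.87]
```

```bash
python3 - <<'E'
from h import *
e=np.load("est.npz"); o,psi,post,a=e["o"],float(e["psi"]),e["post"],float(e["a"])
d=np.array([np.cos(psi),np.sin(psi)])
manip.move_pose([*post,.2],down(a))
manip.servo_line([*post,.073],vel=.12)
effector.close(f_grip=45); print("gap",manip.current_finger_gap(),manip.current_gripper_force())
manip.servo_line([*post,.125],vel=.1); print("F",manip.current_force(),manip.current_wrist_torque(),manip.current_finger_gap())
manip.servo_line([.62,-.06,.135],ori=down(np.radians(95)),vel=.15)
p=o-d*.19; manip.servo_line([*p,.135],ori=down(psi),vel=.15)
for n in ("top","wrist"): cv2.imwrite(f"pics/{n}1.png",viewer.get_image(n)[:,:,::-1])
print(manip.current_tool_pos(),p,manip.current_clock(),manip.current_force())
E
```

```text
gap 0.019610183831888648 44.9662846326828
F [-0.36254072 -1.44559923 -3.49267873] [-0.14287248 -0.05782821 -0.01205538] 0.019862603392241798
[0.48959784 0.04988978 0.13495579] [0.48892516 0.05051785] 8.2833 [ 0.0518202  -0.72149049 -4.23802691]
```

View pics/wrist1.png

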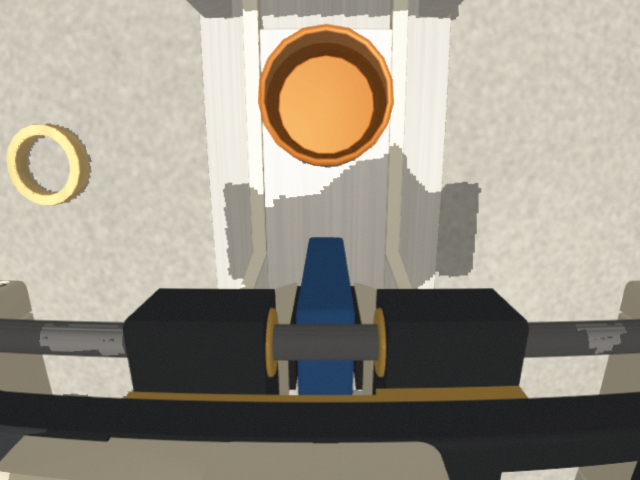

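View pics/top1.png

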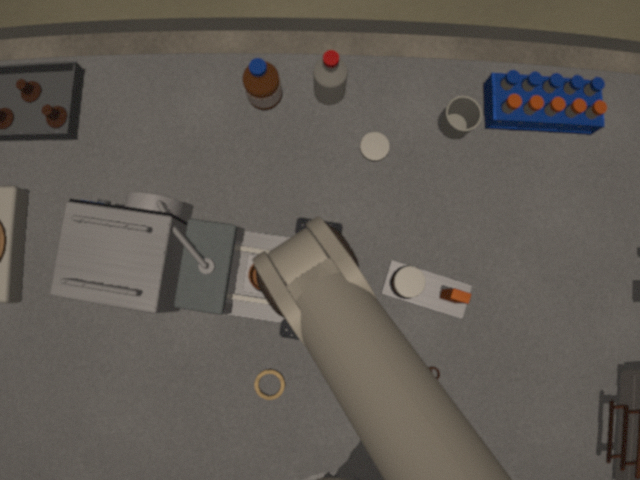

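The wrist view shows the jar centred at column 326, midway between the rails (258 and 392), and the carrier square to the lane. In the top view the bystander has not moved. Next I lower it, checking for contact, and then slide it in.

```bash
python3 - <<'E'
from h import *
e=np.load("est.npz"); o,psi=e["o"],float(e["psi"]); d=np.array([np.cos(psi),np.sin(psi)]); n=np.array([-d[1],d[0]])
p=o-d*.19
manip.servo_line([*p,.086],vel=.1); manip.sleep(.2); f0=manip.current_force(); print("f0",f0)
z=.086
while z>.074:
    z-=.001; manip.servo_line([*p,z],vel=.02); f=manip.current_force()-f0
    if f[2]>4: break
print("contact",z,f,manip.current_tool_pos(),manip.current_wrist_torque())
s=-.19
while s<-.075:
    s+=.004 if s<-.104 else .0015
    manip.servo_line([*(o+d*s),z],vel=.05); f=manip.current_force()-f0
    if -f[:2]@d>9 or abs(f[:2]@n)>12 or abs(f[2])>20: break
t=manip.current_tool_pos(); print("stop s",s,(t[:2]-o)@d,"along",f[:2]@d,"lat",f[:2]@n,"z",f[2],manip.current_clock())
cv2.imwrite("pics/w2.png",viewer.get_image("wrist")[:,:,::-1])
E
```

```text
f0 [-0.55597202  1.30378448 -3.61212016]
contact 0.07799999999999999 [-0.09144201 -2.47093804  9.21279822] [0.48920617 0.05043732 0.07859501] [-0.15890866  0.62886073  0.06923253]
stop s -0.09749999999999992 -0.0996082682885061 along -9.19137203292627 lat -2.029113843391502 z 12.246655886154544 17.375
```

View pics/w2.png

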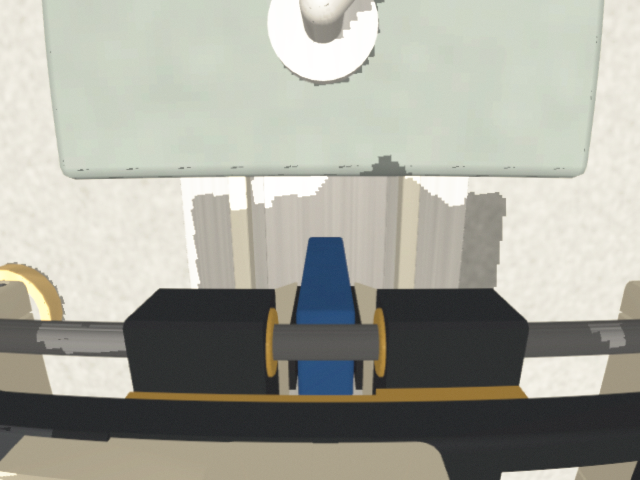

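The wrist view shows the post's front top edge at row 238 and the head's front edge at row 172–178, with the carrier straight in the lane. The force stop came about 9 mm earlier than nominal, so I'll check whether that was friction, ease the down-force and push on.

```bash
python3 - <<'E'
from h import *
e=np.load("est.npz"); o,psi=e["o"],float(e["psi"]); d=np.array([np.cos(psi),np.sin(psi)]); n=np.array([-d[1],d[0]])
cal=viewer.get_calibration("wrist")
for nm,px,z in (("post front top",(326,238),.116),("head top edge",(326,170),.12),("head bottom edge",(326,178),.095)): print(nm,((cast(cal,[px],z)[0]-o)@d).round(4))
z=.0795; s=-.0985; manip.servo_line([*(o+d*s),z],vel=.03); manip.sleep(.1); f=manip.current_force(); print("eased",f, f[:2]@d)
f0=np.array([-.556,1.304,-3.612])
while s<-.078:
    s+=.001
    manip.servo_line([*(o+d*s),z],vel=.03); f=manip.current_force()-f0; t=manip.current_tool_pos()
    print(round(s,4),((t[:2]-o)@d).round(4),(f[:2]@d).round(1),(f[:2]@n).round(1),f[2].round(1))
    if -f[:2]@d>18 or abs(f[:2]@n)>12: break
cal=viewer.get_calibration("wrist"); cv2.imwrite("pics/w3.png",viewer.get_image("wrist")[:,:,::-1]); print(manip.current_clock(),cal["eye"])
E
```

```text
post front top -0.0607
head top edge -0.0388
head bottom edge -0.0438
eased [-0.35453607  0.32749279 -4.14186121] 0.28144052227902316
-0.0975 -0.0972 -0.8 -1.7 -0.8
-0.0965 -0.0964 -1.7 -1.1 -0.0
-0.0955 -0.0954 -1.1 -1.7 0.3
-0.0945 -0.0944 -1.4 -0.6 0.4
-0.0935 -0.0934 -1.4 -0.1 0.9
-0.0925 -0.0924 -1.6 -1.0 -0.1
-0.0915 -0.0914 -1.7 -0.9 1.2
-0.0905 -0.0904 -1.5 -0.4 0.3
-0.0895 -0.0894 -0.5 -1.0 0.4
-0.0885 -0.0884 -1.2 -0.9 -0.4
-0.0875 -0.0874 -1.2 -0.7 -0.1
-0.0865 -0.0871 -3.2 -0.7 0.8
-0.0855 -0.087 -6.8 -1.8 3.6
-0.0845 -0.0869 -8.6 -0.6 4.9
-0.0835 -0.0867 -9.6 0.3 6.6
-0.0825 -0.0867 -12.1 0.1 9.2
-0.0815 -0.0866 -15.4 0.5 12.4
-0.0805 -0.0866 -18.3 0.9 15.0
22.325 [0.51214982 0.22414671 0.23891099]
```

It's firm against the stop at s = -0.087; the earlier resistance was friction. I'll ease to a light push, release, retreat and look.

```bash
python3 - <<'E'
from h import *
e=np.load("est.npz"); o,psi=e["o"],float(e["psi"]); d=np.array([np.cos(psi),np.sin(psi)])
manip.servo_line([*(o-d*.0855),.079],vel=.03); manip.sleep(.2); print(manip.current_force())
effector.open_jaws(); print(manip.current_force(),manip.current_finger_gap())
t=manip.current_tool_pos(); manip.servo_line([*t[:2],.2],vel=.12)
manip.servo_line([*(o-d*.22),.3],vel=.2); manip.sleep(.2)
print(manip.current_clock())
for m in ("wrist","scene"): cv2.imwrite(f"pics/{m}4.png",viewer.get_image(m)[:,:,::-1])
E
```

```text
[-1.29387187 -6.75576168  0.67318616]
[-0.3151045  -0.33224408  0.38642121] 0.0917144790848061
26.4083
```

View pics/wrist4.png

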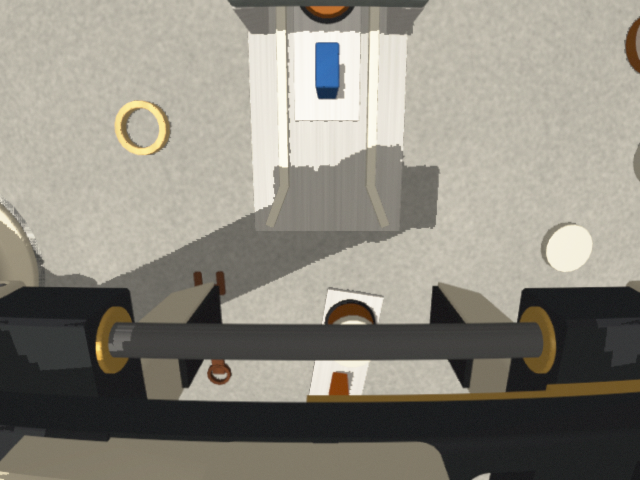

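View pics/scene4.png

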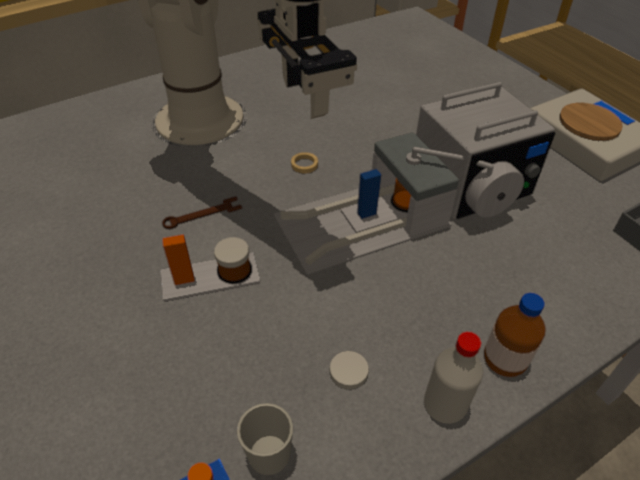

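The wrist view shows the carrier straight between the rails, with its rear edge at row 121 and the plate's front edge at row 231. The scene view shows it flat, with the jar under the head and the bystander untouched. I'll check the depth by casting both edges, expecting 125 mm between them.

```bash
python3 - <<'E'
from h import *
e=np.load("est.npz"); o,psi=e["o"],float(e["psi"]); d=np.array([np.cos(psi),np.sin(psi)])
cal=viewer.get_calibration("wrist")
g=cv2.imread("pics/wrist4.png").astype(int).mean(2)
print(g[112:128,310].round().tolist(), g[224:238,325].round().tolist())
a=(cast(cal,[(310,121.3)],.014)[0]-o)@d; b=(cast(cal,[(325,231)],.006)[0]-o)@d; print(a,b,a-b)
for r in (42,86): print(r,(cast(cal,[(326,r)],.116)[0]-o)@d)
E
```

```text
[249.0, 249.0, 249.0, 248.0, 248.0, 249.0, 249.0, 248.0, 191.0, 166.0, 230.0, 234.0, 235.0, 234.0, 234.0, 233.0] [131.0, 131.0, 130.0, 130.0, 130.0, 129.0, 126.0, 107.0, 105.0, 105.0, 107.0, 104.0, 104.0, 104.0]
-0.1320246129415786 -0.25654631013850415 0.12452169719692555
42 -0.0732032202954172
86 -0.10757835496135659
```

```bash
python3 -c "
from bench import manip
print(manip.hand_in(),manip.current_clock())"
```

```text
the job is handed in; nothing more can be done
the job is handed in; nothing more can be done
```

The open-jar carrier is flat on the plate and home against the rubber stop (depth measured within about 1 mm of nominal), the capped carrier was not touched, and the job was handed in at about 27 s of the 48 s allowed.

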